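# Slide a carton past the spring catch of a labelling jig

## Task

The yellow carton lying in the labelling jig is held back by a spring catch: press the blue catch plate down with the fingertips behind the carton and, keeping it held down all the while, push the carton along past the red teeth until it is fully home against the dark end stop. Then let the catch spring up behind the carton, to lock it in, and leave the robot clear. Do not lift or tip the carton, and leave everything else on the bench where it is.

Things in the scene. Friction and masses are not known exactly. Their poses are not given: they have to be found in the camera images.
- jig: Fixed labelling jig: straight open-topped lane along its own y; the carton slides toward +y. Origin at table height on the lane's centre line; lane from y = -200 mm (open end) to +173 mm (end stop). Aluminium ledges at |x| 40 to 52.5 mm carry the carton's sides 34 mm above the table; grey guide walls outside them (to |x| 62.5 mm) are 49 mm high. Between the ledges lies the blue catch plate.
- catch_plate (a point): Point in the top face of the catch's blue plate, on the lane's centre line at jig y = -145 mm; axes as the jig's; goes down with the catch. The plate is rigid and level, 74 mm wide, from jig y = -195 to +80 mm, a black strip along its middle, and sinks straight down wherever pressed. Its top is 30 mm above the table sprung up (4 mm under the carton's underside), 16 mm fully down.
- catch_teeth (a point): Point in the same top face midway between the catch's two red teeth (jig y = +50 mm). The teeth stand 11 mm above the plate at jig |x| 29 to 37 mm, y 45 to 55 mm: fingers can slide along the plate between them (58 mm free). Sprung up they rise 7 mm above the ledges and block the carton; fully down they are 7 mm below the ledges.
- catch (a joint): Travel of the spring catch, m: 0 = sprung up (blocking), 0.014 = fully down on its stop. Presses straight down; about 4 N to start it, 8.5 N fully down; springs up when let go.
- carton_center (a point): Centre (half-way up) of the loose yellow carton in the jig, about 300 g; 100 mm wide (x), 110 mm long (y, along the lane), 30 mm high, white label on top; its top is 64 mm above the table. At the start it lies flat and square on the ledges, leading (+y) face 5 to 45 mm short of the red teeth; behind its rear (-y) face the catch plate is open to the fingers.
- home_mark (a point): Fixed point of the jig where the carton's centre lies when fully home against the end stop (jig y = +118 mm, 49 mm above the table); the carton's rear face is then 8 mm past the teeth. The end stop is a dark steel wall across the lane, face at jig y = +173 mm, 12 mm thick, top 62 mm above the table.
- spare_center (a point): Centre of a second yellow carton of the same size, lying on the bare table beyond the jig: not to be touched.
- tape: Roll of brown tape lying flat on the table, 100 mm diameter, 48 mm high; origin under its centre. Leave alone.
- bottle: Amber bottle with black cap, 52 mm diameter, 120 mm high, standing off one end of the jig; origin under its centre. Leave alone.
- mug: White mug, 76 mm diameter, 85 mm high, standing off the other end of the jig; origin under its centre. Leave alone.
- knife: Orange safety knife lying on the robot's side of the jig, 30 mm by 150 mm, 14 mm high; origin under its centre. Leave alone.
- stapler: Black stapler on the robot's side of the jig, 36 mm by 130 mm, 43 mm high; origin under its centre. Leave alone.
Mind the look-alikes: they are no part of the job. What is shaped like the part that bears carton_center but pink or turquoise is not meant.

How it is judged:
On the way, in this order (a step that is already met when the one before it is completed fails the run):
1. the fingers hold the catch down (at least 9 mm) while the carton is still short of the teeth (value of joint catch above 0.009 m and contact force between the fingers and catch above 1 N and y of carton_center in the frame of jig below -0.004 m), for 0.1 s.
2. the carton is half-way over the teeth with the catch held down by the fingers (value of joint catch above 0.008 m and contact force between the fingers and catch above 0.5 N and y of carton_center in the frame of jig between 0.04 and 0.085 m).
At the end, for the whole second after the job is handed in: The carton lies flat on the ledges at rest, within 4.5 mm of the end stop, and the catch has sprung up behind it (within 2 mm of the top) (y of carton_center in the frame of jig between 0.1135 and 0.121 m and value of joint catch below 0.002 m and z of carton_center in the frame of jig between 0.046 and 0.052 m and angle between carton_center's own z axis and vertical below 0.05 rad and linear speed of carton below 0.01 m/s); the robot touches nothing.
It fails at once if the carton is lifted (more than 12 mm) or tipped (more than 0.15 rad) (z of carton_center in the frame of jig above 0.061 m or angle between carton_center's own z axis and vertical above 0.15 rad).
It fails at once if the catch is let up under the carton while it passes over the teeth (value of joint catch below 0.0055 m and y of carton_center in the frame of jig between 0 and 0.105 m).
It fails at once if another thing on the bench is moved by more than 20 mm (distance of any of spare_center, tape, bottle, mug, knife, stapler from where it was at the start of the episode above 0.02 m).
It also fails if it takes over 42 s, if anything falls off the work surface, if the arm or the gripper's body presses on something with over 40 N, if the wrist force passes 120 N, or if a joint passes its speed limit or range.

## Robot

A 7-joint arm with a two-finger parallel gripper is mounted at the origin on the work surface. World frame = base frame: x ahead of the robot, y to its left, z up, the work surface at z = 0. Lengths are in m, angles in rad, forces in N, time in s.
With the tool pointing down it reaches from about 0.425 to 0.825 m from the base axis. Payload 3.6 kg.
Tool frame: the origin (TCP) lies where the fingers leave the gripper's body, on its centre line; the fingertips stand 73 mm ahead of it and the grasp point (between the pads) lies 54 mm ahead of it; z points along the fingers, y is the line along which they close (so a half turn about z gives the same grasp; the last joint's range is limited). The gripper opens to 85 mm and grips with 20 to 120 N. Pads are 22 mm wide; open, the fingers measure 114 mm over their backs; the gripper's body (76 mm by 85 mm) begins 54 mm behind the grasp point. The pads swing forward as they close: fully open they stand 13 mm farther back than shut.
Start: joints at [1.26, 0.615, -0.013, 1.423, 0.008, 1.103, -0.04], TCP at [0.183, -0.624, 0.304] pointing down, gripper open.
Joint ranges: [-3.12, 3.12], [-0.3, 2.06], [-1.34, 1.32], [0.26, 2.42], [-1.36, 4.5], [0.01, 1.98], [-2.84, 2.84]. Speed limits (rad/s): [2.79, 2.79, 3.14, 3.14, 3.14, 3.14, 3.14].

## Interface

Orientations are given as a unit quaternion [x, y, z, w].
In Python, from station import arm, snapshot, camera_info, ticket gives the robot as it stands. Calls block until the motion is done:
- arm.movep(position, orientation): joint-space move of the TCP to a pose.
- arm.line_to(position, velocity=0.15, ori=None): straight line of the TCP; ori=None keeps the orientation; velocity is the mean speed in m/s.
- arm.move_j(angles): joint-space move.
- arm.move_gripper(opening, effort=None): opening from 0.0 (shut) to 1.0 (fully open); effort is the grip in N (None keeps the last); returns when the fingers have stopped.
- arm.pause(seconds).
- arm.ik(position, orientation): joint angles nearest the present ones, or None.
- snapshot(name): name is "scene" or "top" or "wrist"; returns the picture (420x560x3 uint8, blue, green, red); there is no depth.
- camera_info(name): a dict with "fx", "fy", "cx", "cy" (pixels), "dist_coeffs" ([k1, k2, p1, p2, k3] as OpenCV has them; the pictures are not rectified), "R" (3x3) and "t" (3): a world point X has camera coordinates R X + t; the wrist camera has in their place "T_tool_cam" (4x4, takes a point from camera to tool coordinates, whose origin is the TCP and whose axes are the flange's). Camera axes: x right, y down, z forward; pixel columns grow to the right and rows downward; lengths in m; the calibration is good to about 2 mm. A picture is of the moment at which its call begins: read the wrist's pose just before it. camera_info takes no time and is no camera call.
A pose or a line that the arm cannot do raises arm.MotionError and nothing moves.
- ticket.finish_job(): hands the job in; it is judged then, once.
Readings, each from a call of its own:
- arm.read_time(): time.
- arm.read_joint_positions(): joint angles.
- arm.read_dq(): joint speeds.
- arm.read_effort(): joint torques, N m.
- arm.read_tool_pos(): TCP position.
- arm.read_eef_rot(): TCP orientation.
- arm.read_ft_force(): force on the tool from outside, world axes, zero at the start.
- arm.read_wrist_torque(): the same for the moment, N m.
- arm.read_opening(): opening from 0.0 (shut) to 1.0 (fully open).
- arm.read_finger_force(): force on a finger pad.
Only numpy, scipy, OpenCV 4.12 (cv2) and the standard library are available. Lean on these libraries where they do the work, as an engineer would, in place of code of your own. Each camera call takes 0.05 s, during which the arm holds its last target. There are 200 camera calls.

## Working session

There is one attempt and no reset: what is moved stays moved. The work goes in short steps, each a Python script; the robot and the scene stay as the last script left them, time stands still between calls to the robot, and variables do not carry over. Pictures are saved under pics/ and viewed, at most 10 in all, crops included, and the job is handed in when it is done.

```bash
mkdir -p pics; ls; python3 - <<'E'
from station import arm, snapshot, camera_info, ticket
import cv2,json
for n in("scene","top"):
    cv2.imwrite(f"pics/{n}0.png",snapshot(n))
    c=camera_info(n);print(n,{k:(v.tolist() if hasattr(v,'tolist') else v) for k,v in c.items()})
print(camera_info("wrist")["T_tool_cam"])
print(arm.read_time(),arm.read_tool_pos(),arm.read_eef_rot(),arm.read_ft_force())
E
```

```text
pics
scene {'fx': 534.1758963624608, 'fy': 534.1758963624608, 'cx': 278.4222171925047, 'cy': 208.85055172401798, 'dist_coeffs': [-0.20653675889842477, 0.0, 0.0, 0.0, 0.0], 'R': [[0.04098134000017221, 0.9990964716620334, -0.011259222187432518], [0.6834644188607413, -0.036250950799706076, -0.7290831617294875], [-0.7288325719416903, 0.02218352719007913, -0.684332501930361]], 't': [-0.07005375459327928, -0.3237751313680327, 1.813109358981957]}
top {'fx': 471.84231898988304, 'fy': 471.84231898988304, 'cx': 274.9366087620021, 'cy': 219.1870401499072, 'dist_coeffs': [0.04259427343624347, 0.0, 0.0, 0.0, 0.0], 'R': [[-0.019715576953998174, -0.9997131313976791, 0.013599666775978467], [-0.9979640300692478, 0.018852225598223273, -0.06092937122553566], [0.06065550851585051, -0.014773235970510081, -0.9980494280273113]], 't': [0.029141897942754767, 0.5326807402465683, 1.1807856511891106]}
[[ 9.18985686e-04 -9.54292867e-01 -2.98871677e-01  7.74441697e-02]
 [ 9.99999507e-01  7.64795900e-04  6.32866798e-04 -1.24362855e-04]
 [-3.75364439e-04 -2.98872111e-01  9.54293100e-01 -6.98230768e-02]
 [ 0.00000000e+00  0.00000000e+00  0.00000000e+00  1.00000000e+00]]
0.1 [ 0.18248125 -0.62331661  0.30286854] [ 9.89874098e-01  1.41943414e-01 -1.84395041e-04 -1.14132248e-03] [-0.08248424 -0.11331668  1.15552877]
```

View pics/top0.png

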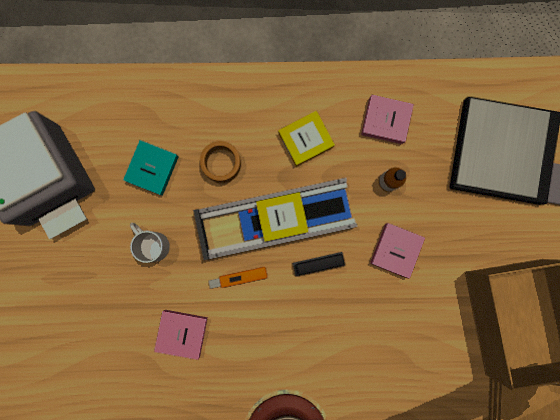

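View pics/scene0.png

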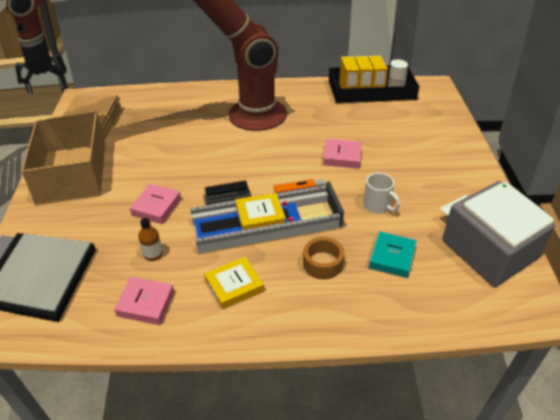

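Top view: the jig runs from its open end (about 352,200) to the dark end stop (about 203,235). There are two yellow cartons, one in the jig at (282,217) and one on the bare table at (306,138). The jig carton between the guide walls fits the description; the other is the spare, and the pink and turquoise boxes are look-alikes. I'll confirm this in one enlarged crop.

```bash
python3 - <<'E'
import cv2,numpy as np
a=cv2.imread("pics/top0.png")[170:265,190:365]; b=cv2.imread("pics/scene0.png")[180:252,185:350]
A=cv2.resize(a,None,fx=4,fy=4,interpolation=cv2.INTER_CUBIC)[:380]; B=cv2.resize(b,(660,288),interpolation=cv2.INTER_CUBIC)[:220]
B=cv2.copyMakeBorder(cv2.resize(b,(504,220),interpolation=cv2.INTER_CUBIC),0,0,0,700-504,cv2.BORDER_CONSTANT)
cv2.imwrite("pics/crop1.png",np.vstack([A,B]))
E
```

```text
(no output)
```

View pics/crop1.png

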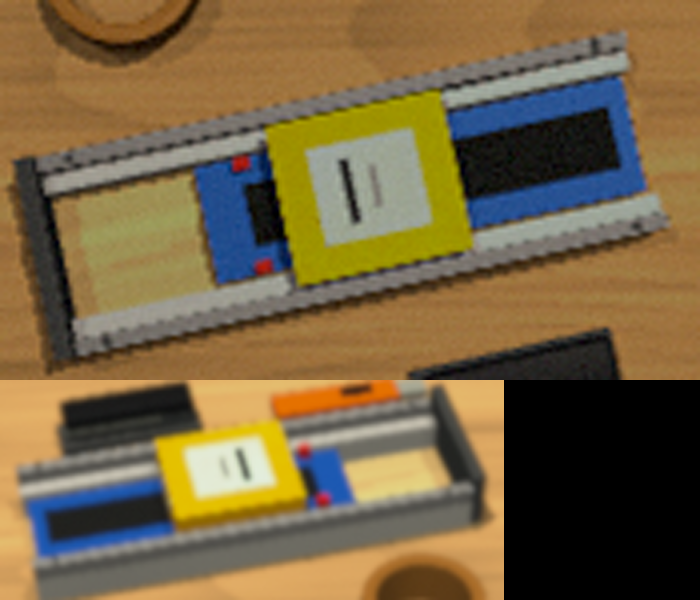

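The crop confirms it. The yellow carton is between the walls (top crop 265–472, 92–285), the red teeth are at (241,163) and (264,267), and the plate's open part lies to its right. Next is a two-view fit of the jig pose, carton pose and heights.

```bash
cat >h.py <<'E'
import numpy as np,cv2
from scipy.optimize import least_squares
from scipy.spatial.transform import Rotation as Ro
from station import arm, snapshot, camera_info, ticket
def proj(P,R,t,c): 
    K=np.array([[c["fx"],0,c["cx"]],[0,c["fy"],c["cy"]],[0,0,1.]])
    return cv2.projectPoints(np.asarray(P,float),cv2.Rodrigues(np.asarray(R,float))[0],np.asarray(t,float),K,np.array(c["dist_coeffs"],float))[0][:,0]
def j2w(P,p): # p=x,y,yaw
    P=np.asarray(P,float);c,s=np.cos(p[2]),np.sin(p[2])
    return np.c_[p[0]+c*P[:,0]-s*P[:,1],p[1]+s*P[:,0]+c*P[:,1],P[:,2]]
E
python3 - <<'E'
from h import *
top=lambda L:(np.array(L)+.5)/4-.5+[190,170]
def sc(L): return (np.array(L)-[0,380]+.5)*165/504-.5+[185,180]
names=dict(plate=[(37,-195),(-37,-195),(37,80),(-37,80)],teeth=[(33,50),(-33,50)],car=[(50,55),(50,-55),(-50,-55),(-50,55)])
T=dict(plate=top([(622,76),(646,188),(196,168),(217,283)]),teeth=top([(241,163),(264,267)]),car=top([(265,128),(442,91),(472,247),(297,285)]))
S=dict(plate=sc([(40,557),(27,502),(353,500),(340,450)]),teeth=sc([(322,500),(303,451)]),car=sc([(305,498),(175,516),(157,437),(285,421)]))
def pts(q):
    o={}
    for k,z in zip(names,(q[3],q[4],q[5])):
        P=np.c_[np.array(names[k])/1e3,np.full(len(names[k]),z)]
        if k=="car":
            c,s=np.cos(q[8]),np.sin(q[8]);P[:,:2]=P[:,:2]@np.array([[c,s],[-s,c]])+[q[7],q[6]]
        o[k]=j2w(P,q[:3])
    return o
def res(q,ret=False):
    o=pts(q);r={}
    for n,D in(("top",T),("scene",S)):
        c=camera_info(n)
        for k in D: r[n,k]=proj(o[k],c["R"],c["t"],c)-D[k]
    return r if ret else np.concatenate([v.ravel() for v in r.values()])
f=least_squares(res,[.5,0,.2,.03,.041,.064,-.03,0,0],loss="soft_l1",x_scale=.01)
print("jig x,y,yaw, zplate,zteeth,zcarton top, car y,x,ang",f.x.round(4))
for k,v in res(f.x,True).items(): print(k,v.round(1).tolist())
np.save("fit.npy",f.x)
q=f.x
for s in(1,-1):
    # tool y along jig x (s), z down
    yaw=q[2]; y=s*np.array([np.cos(yaw),np.sin(yaw),0]);z=np.array([0,0,-1.]);x=np.cross(y,z)
    o=Ro.from_matrix(np.c_[x,y,z]).as_quat();
    for yy in(-.15,.05):
      for zz in(.086,.25):
        p=j2w([[0,yy,zz]],q)[0];j=arm.ik(p,o);print(s,yy,zz,p.round(3),o.round(3),None if j is None else np.round(j,2))
E
```

```text
jig x,y,yaw, zplate,zteeth,zcarton top, car y,x,ang [ 5.324e-01  2.450e-02  1.957e-01  2.910e-02  3.530e-02  6.130e-02
 -2.290e-02 -4.000e-04 -2.900e-02]
('top', 'plate') [[0.0, -0.2], [0.6, 0.4], [-0.2, -0.0], [0.8, 0.1]]
('top', 'teeth') [[0.5, 0.0], [0.3, -0.1]]
('top', 'car') [[0.3, -1.0], [0.2, 0.0], [0.4, 1.1], [-0.2, -0.0]]
('scene', 'plate') [[-0.1, 1.0], [0.6, -0.8], [2.1, 1.1], [-0.9, -1.1]]
('scene', 'teeth') [[0.8, 0.3], [0.8, -0.3]]
('scene', 'car') [[0.8, -0.2], [0.4, 0.5], [0.3, 0.3], [-0.8, -0.5]]
1 -0.15 0.086 [ 0.562 -0.123  0.086] [0.635 0.773 0.    0.   ] [ 0.4   0.82 -0.36  1.83  0.48  0.58 -0.07]
1 -0.15 0.25 [ 0.562 -0.123  0.25 ] [0.635 0.773 0.    0.   ] [ 0.47  0.59 -0.47  1.71  0.33  0.92  0.07]
1 0.05 0.086 [0.523 0.074 0.086] [0.635 0.773 0.    0.   ] [-0.03  0.76 -0.24  1.96  0.38  0.46 -0.35]
1 0.05 0.25 [0.523 0.074 0.25 ] [0.635 0.773 0.    0.   ] [ 0.2   0.55 -0.58  1.83  0.38  0.87 -0.36]
-1 -0.15 0.086 [ 0.562 -0.123  0.086] [ 0.773 -0.635  0.    -0.   ] [-0.04  0.82  0.35  1.84 -0.49  0.57 -2.32]
-1 -0.15 0.25 [ 0.562 -0.123  0.25 ] [ 0.773 -0.635  0.    -0.   ] [-0.04  0.57  0.34  1.72 -0.24  0.88 -2.54]
-1 0.05 0.086 [0.523 0.074 0.086] [ 0.773 -0.635  0.    -0.   ] [-0.4   0.78  0.35  1.98 -0.55  0.48 -2.6 ]
-1 0.05 0.25 [0.523 0.074 0.25 ] [ 0.773 -0.635  0.    -0.   ] [-0.84  0.75  1.13  1.86 -0.78  1.06 -2.33]
```

Heights agree with the text (plate 29 mm, carton top 61 mm), and the carton's rear face is at about jig y = -78 mm. I'll move to hover above the plate with the gripper shut and refine with the wrist camera.

```bash
cat >>h.py <<'E'
q=np.load("fit.npy") 
def ori(yaw):
    y=np.array([np.cos(yaw),np.sin(yaw),0]);z=np.array([0,0,-1.]);return Ro.from_matrix(np.c_[np.cross(y,z),y,z]).as_quat()
def W(x,y,z): return j2w([[x,y,z]],q)[0]
E
python3 - <<'E'
from h import *
o=ori(q[2])
arm.movep(W(0,-.13,.26),o); arm.move_gripper(0.0,20)
out=[]
for i,y in enumerate((-.13,-.04)):
    if i: arm.line_to(W(0,y,.26))
    p,r=arm.read_tool_pos(),arm.read_eef_rot();im=snapshot("wrist");c=camera_info("wrist");M=np.array(c["T_tool_cam"])
    Rt=Ro.from_quat(r).as_matrix();Rc=Rt@M[:3,:3];tc=np.array(p)+Rt@M[:3,3]
    np.savez(f"w{i}.npz",R=Rc.T,t=-Rc.T@tc);cv2.imwrite(f"pics/w{i}.png",im)
    print(p,r,proj(j2w([[x,yy,z] for x,yy,z in[(.037,-.195,.03),(-.037,-.195,.03),(.033,.05,.041),(-.033,.05,.041),(.05,-.078,.064),(-.05,-.078,.064),(.05,.032,.064),(-.05,.032,.064)]],q),Rc.T,-Rc.T@tc,c).round(0).tolist())
print({k:c[k] for k in("fx","fy","cx","cy","dist_coeffs")},arm.read_time(),arm.read_ft_force(),arm.read_opening())
cv2.imwrite("pics/w01.png",cv2.resize(np.hstack([cv2.imread("pics/w0.png"),cv2.imread("pics/w1.png")]),(800,300)))
E
```

```text
[ 0.55773185 -0.10293044  0.26001128] [6.34612303e-01 7.72830657e-01 9.48228674e-06 5.53729262e-06] [[313.0, 253.0], [245.0, 253.0], [319.0, -12.0], [239.0, -12.0], [337.0, 147.0], [221.0, 147.0], [344.0, 2.0], [214.0, 2.0]]
[ 0.5404205  -0.01585535  0.25993063] [ 6.35146328e-01  7.72391563e-01 -4.69505782e-04  4.41509707e-04] [[311.0, 321.0], [248.0, 321.0], [316.0, 100.0], [242.0, 100.0], [331.0, 241.0], [227.0, 241.0], [338.0, 121.0], [220.0, 121.0]]
{'fx': 301.8942607833363, 'fy': 301.8942607833363, 'cx': 280.1537760583405, 'cy': 211.43299982582977, 'dist_coeffs': array([-0.0336859,  0.       ,  0.       ,  0.       ,  0.       ])} 4.0083 [-1.10141513 -0.03175838 -0.51610763] -0.003646146300860275
```

View pics/w0.png

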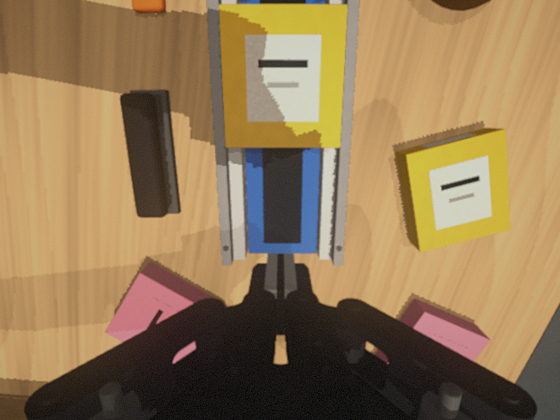

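View pics/w1.png

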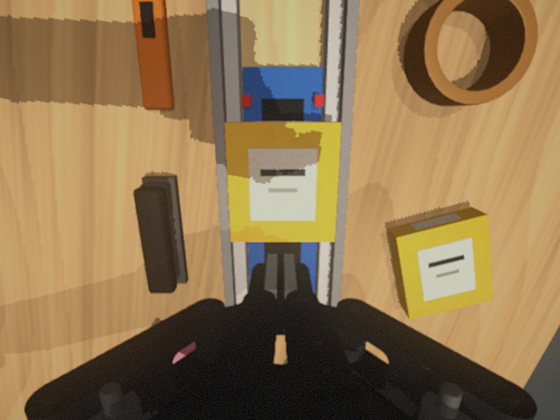

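In w0 the carton's rear top edge is at (225–342, 148), and in w1 the teeth are at (246,101) and (319,101). Rows match the prediction to about 1 px and columns are about +3.5 px off. So I shift the jig by roughly +2.5 mm in its own x, with yaw and y unchanged. Next: press the plate behind the carton, checking force.

```bash
python3 - <<'E'
from h import *
q[:2]=W(.0025,0,0)[:2]; np.save("fit.npy",q)
import h; h.q=q
o=ori(q[2]); y0=-.118
arm.line_to(W(0,y0,.26),.2,o); arm.line_to(W(0,y0,.125),.2,o); arm.pause(.2)
b=np.array(arm.read_ft_force()); np.save("bias.npy",b)
for z in(.110,.104,.101,.098,.095,.092,.090,.089,.088,.087,.086,.085):
    arm.line_to(W(0,y0,z),.04,o); arm.pause(.05); f=np.array(arm.read_ft_force())-b
    print(z,round(arm.read_tool_pos()[2],4),f.round(1),round(arm.read_time(),2))
    if f[2]>16: break
cv2.imwrite("pics/p1.png",snapshot("scene")[170:270,170:370].repeat(4,0).repeat(4,1))
E
```

```text
0.11 0.1099 [ 0.8  0.7 -0.6] 6.15
0.104 0.1038 [ 1.1 -0.8 -1. ] 6.5
0.101 0.1016 [ 0.4 -0.2  5.2] 6.8
0.098 0.0985 [ 0.2 -0.7  5.7] 7.1
0.095 0.0956 [-0.1  1.   6.7] 7.4
0.092 0.0927 [-0.8  0.3  6.6] 7.7
0.09 0.0909 [-0.8  0.3  7.1] 8.0
0.089 0.0899 [-1.4  0.2  8.5] 8.3
0.088 0.089 [-1.3  0.4  8.9] 8.6
0.087 0.0886 [-2.1  0.1 12.5] 8.9
0.086 0.0885 [-3.4  0.1 18.4] 9.2
```

View pics/p1.png

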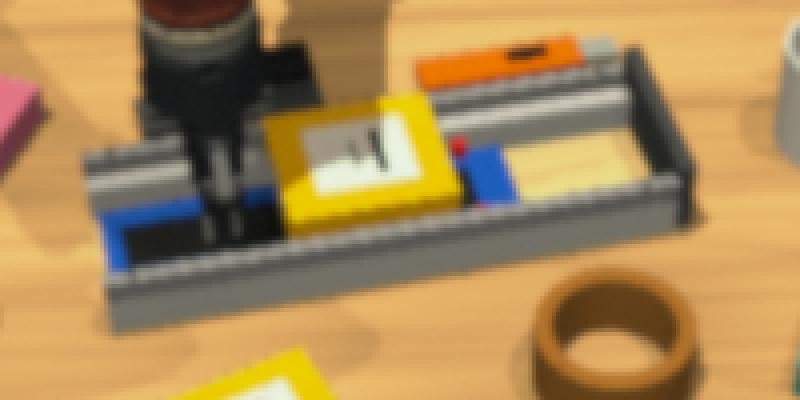

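The plate bottomed at TCP z 0.0885 with about 18 N. The picture shows the plate sunk at (190,225) and the teeth at (458,147) down beside the carton. Now push along the lane.

```bash
cat >push.py <<'E'
from h import *
o=ori(q[2]);b=np.load("bias.npy");yh=np.array([-np.sin(q[2]),np.cos(q[2]),0]);xh=np.array([yh[1],-yh[0],0])
def jy(): 
    d=np.array(arm.read_tool_pos())-[q[0],q[1],0]; return d@yh,d@xh
def rep(y):
    f=np.array(arm.read_ft_force())-b; p=arm.read_tool_pos()
    print(round(y,3),"y,x",np.round(jy(),4),"z",round(p[2],4),"Fl",round(f@yh,1),"Fx",round(f@xh,1),"Fz",round(f[2],1),round(arm.read_time(),2)); return f@yh,f[2]
E
python3 - <<'E'
from push import *
for y in list(np.arange(-.106,.034,.010))+list(np.arange(.036,.062,.003)):
    arm.line_to(W(0,y,.086),.05,o); fl,fz=rep(y)
    if fl<-22 or fz<9.5 or fz>40: print("stop");break
cv2.imwrite("pics/p2.png",snapshot("top")[170:265,190:365].repeat(4,0).repeat(4,1))
E
```

```text
-0.106 y,x [-0.1109  0.0011] z 0.0885 Fl -6.3 Fx -1.0 Fz 15.5 9.64
-0.096 y,x [-0.1012  0.0015] z 0.0885 Fl -6.1 Fx -0.7 Fz 15.3 9.99
-0.086 y,x [-0.0914  0.0018] z 0.0886 Fl -8.0 Fx -0.1 Fz 15.0 10.34
-0.076 y,x [-0.0821  0.0019] z 0.0886 Fl -9.4 Fx -0.1 Fz 14.7 10.69
-0.066 y,x [-0.0723  0.0019] z 0.0886 Fl -9.2 Fx 0.4 Fz 14.2 11.04
-0.056 y,x [-0.0624  0.002 ] z 0.0886 Fl -9.4 Fx 0.4 Fz 14.7 11.39
-0.046 y,x [-0.0524  0.0021] z 0.0886 Fl -9.6 Fx 0.3 Fz 15.4 11.74
-0.036 y,x [-0.0425  0.0021] z 0.0886 Fl -9.7 Fx 0.0 Fz 16.8 12.09
-0.026 y,x [-0.0326  0.0021] z 0.0886 Fl -10.0 Fx 0.5 Fz 15.8 12.44
-0.016 y,x [-0.0227  0.0021] z 0.0886 Fl -10.3 Fx 1.2 Fz 16.6 12.79
-0.006 y,x [-0.0128  0.0021] z 0.0886 Fl -10.3 Fx 0.6 Fz 17.3 13.14
0.004 y,x [-0.0029  0.0021] z 0.0886 Fl -10.6 Fx 2.0 Fz 16.9 13.49
0.014 y,x [0.007  0.0021] z 0.0886 Fl -10.8 Fx 1.0 Fz 17.6 13.84
0.024 y,x [0.0169 0.0022] z 0.0886 Fl -10.7 Fx 0.2 Fz 17.8 14.19
0.034 y,x [0.0268 0.0022] z 0.0886 Fl -10.9 Fx 0.8 Fz 18.4 14.54
0.036 y,x [0.0279 0.0022] z 0.0886 Fl -12.9 Fx 0.8 Fz 18.0 14.79
0.039 y,x [0.0309 0.0021] z 0.0886 Fl -13.1 Fx -0.0 Fz 18.2 15.04
0.042 y,x [0.0337 0.0022] z 0.0886 Fl -12.4 Fx 1.2 Fz 18.0 15.29
0.045 y,x [0.0367 0.0022] z 0.0886 Fl -12.8 Fx 0.8 Fz 18.2 15.54
0.048 y,x [0.0397 0.0022] z 0.0886 Fl -12.7 Fx 0.8 Fz 18.8 15.79
0.051 y,x [0.0426 0.0021] z 0.0886 Fl -13.3 Fx 1.3 Fz 18.4 16.04
0.054 y,x [0.0456 0.0021] z 0.0886 Fl -12.0 Fx 1.0 Fz 18.7 16.29
0.057 y,x [0.0485 0.0021] z 0.0886 Fl -12.4 Fx 0.3 Fz 18.5 16.54
0.06 y,x [0.0496 0.0022] z 0.0886 Fl -16.6 Fx 1.2 Fz 18.4 16.79
```

View pics/p2.png

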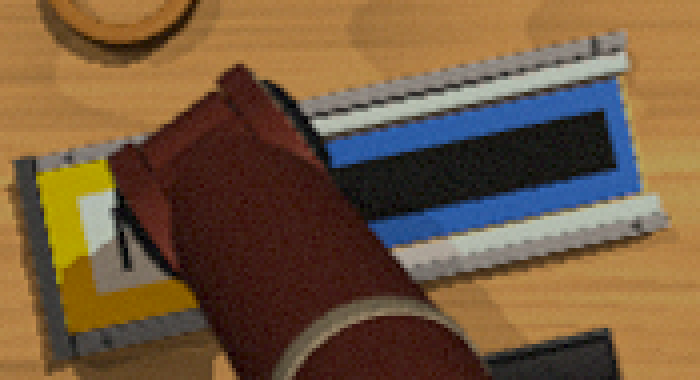

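The picture shows the carton against the dark end stop (left edge about 40–65, 170–335), and force began rising at y = 0.0496. I'll press on to confirm, back off with the catch held, then lift clear.

```bash
python3 - <<'E'
from push import *
for y in(.062,.064,.066,.068):
    arm.line_to(W(0,y,.086),.05,o); fl,fz=rep(y)
    if fl<-30: break
for y in(.056,.046,.040):
    arm.line_to(W(0,y,.086),.05,o); rep(y)
x=jy()[1]
arm.line_to(W(0,.040,.115),.06,o); rep(.04)
arm.line_to(W(0,.040,.26),.2,o); 
arm.line_to(W(0,-.06,.28),.2,o)
i=[]
p,r=arm.read_tool_pos(),arm.read_eef_rot();im=snapshot("wrist")
c=camera_info("wrist");M=np.array(c["T_tool_cam"]);Rt=Ro.from_quat(r).as_matrix();Rc=Rt@M[:3,:3];tc=np.array(p)+Rt@M[:3,3]
print(proj(j2w([[-.05,.063,.064],[.05,.063,.064],[-.05,.173,.064],[.05,.173,.064],[-.033,.05,.041],[.033,.05,.041],[-.033,.05,.027],[.033,.05,.027]],q),Rc.T,-Rc.T@tc,c).round(1).tolist(),arm.read_time())
a=cv2.resize(im[0:200,160:400],None,fx=3,fy=3,interpolation=cv2.INTER_CUBIC);cv2.imwrite("pics/f1.png",a)
b2=snapshot("scene");cv2.imwrite("pics/f2.png",cv2.resize(b2[170:270,170:370],None,fx=4,fy=4,interpolation=cv2.INTER_CUBIC))
E
```

```text
0.062 y,x [0.0497 0.0022] z 0.0886 Fl -19.8 Fx 1.0 Fz 19.1 17.09
0.064 y,x [0.0499 0.0023] z 0.0886 Fl -23.0 Fx 2.1 Fz 19.7 17.34
0.066 y,x [0.0501 0.0023] z 0.0886 Fl -25.9 Fx 2.2 Fz 20.2 17.59
0.068 y,x [0.0502 0.0023] z 0.0887 Fl -29.0 Fx 1.8 Fz 20.7 17.84
0.056 y,x [0.0491 0.0021] z 0.0886 Fl -10.7 Fx 0.3 Fz 18.2 18.23
0.046 y,x [0.0479 0.0021] z 0.0886 Fl 3.3 Fx -0.8 Fz 17.9 18.58
0.04 y,x [0.0448 0.0023] z 0.0886 Fl 7.0 Fx -0.9 Fz 17.5 18.85
0.04 y,x [ 0.0393 -0.0007] z 0.1145 Fl -0.4 Fx 0.1 Fz 0.6 19.48
[[222.2, 63.7], [337.7, 64.0], [216.0, -87.9], [344.5, -87.6], [245.2, 82.6], [314.7, 82.8], [246.8, 84.2], [313.2, 84.3]] 21.0667
```

View pics/f1.png

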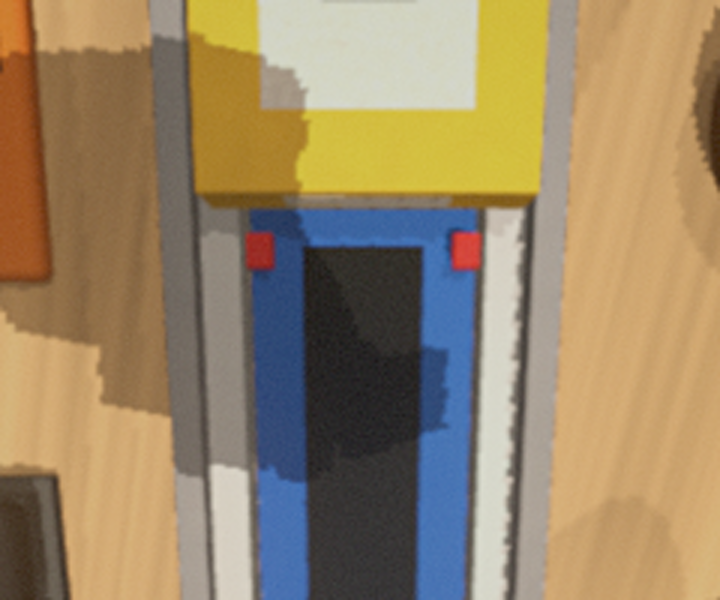

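View pics/f2.png

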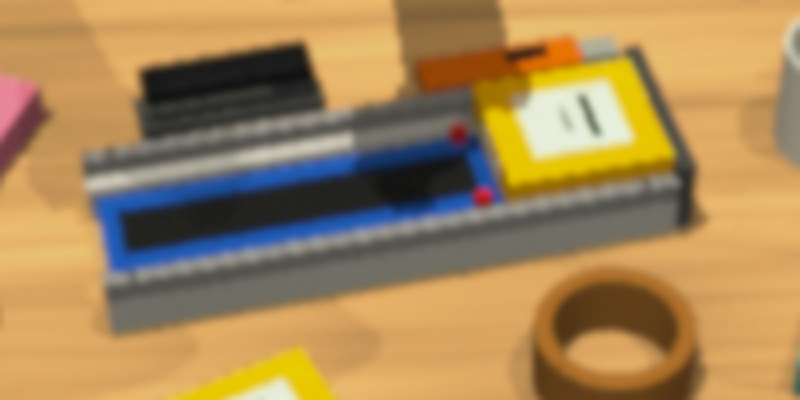

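The carton's rear edge is at row 63.5, where 63.8 is predicted for home. The teeth, at (247,83) and (315,83), are spaced 68.7 px apart (69.5 predicted for up, 66.4 for down), so the catch is up behind the carton. The neighbours in both pictures look undisturbed, and the robot is clear.

```bash
python3 -c "
from station import ticket
print(ticket.finish_job())"
```

```text
the job is handed in; nothing more can be done
None
```

I handed the job in: the last pictures show the carton fully home against the end stop, the catch sprung up behind it, and the robot clear; hand-in returned no verdict.

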